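Book in a gauge with the hand-held code reader

ROBOT

A 6-joint arm with a two-finger parallel gripper is mounted at the origin on the work surface. World frame = base frame: x ahead of the robot, y to its left, z up, the work surface at z = 0. Lengths are in m, angles in rad, forces in N, time in s.
With the tool pointing down it reaches from about 0.375 to 0.925 m from the base axis. Payload 5.7 kg.
Tool frame: the origin (TCP) lies midway between the tips of the shut fingers; the grasp point (between the pads) lies behind it (arm.grasp_offset is the z of the grasp point in the tool frame, in m); z points along the fingers, y is the line along which they close (so a half turn about z gives the same grasp; the last joint's range is limited). The gripper opens to 88 mm and grips with 3 to 60 N. Pads are 20 mm wide; open, the fingers measure 115 mm over their backs; the gripper's body (75 mm by 178 mm) begins 61 mm behind the grasp point.
Start: joints at [1.114, 0.359, 1.51, -0, 1.272, -0.115], TCP at [0.201, 0.565, 0.223] pointing down, gripper open.
Joint ranges: [-2.97, 2.97], [-1.01, 2.36], [0.21, 2.38], [-0.96, 4.11], [0.2, 2.71], [-2.98, 2.98]. Speed limits (rad/s): [2.39, 2.39, 3.14, 3.14, 3.14, 3.14].

INTERFACE

Orientations are given as a unit quaternion [w, x, y, z].
In Python, from station import arm gives the robot as it stands.
- The arm moves only by the shell command python3 -m pendant 'ROWS' [FORCE]. ROWS is JSON, a list that holds one entry, the list of rows, each a list of 7 numbers: the shift along the tool's x, y, z in units of 20 mm (1.0 is 20 mm), then the turn, a rotation vector about the tool's x, y, z in units of 60 degrees (1.0 is 60 degrees), then the opening, from 0 (shut) to 1 (fully open). A call has 1 to 20 rows; each row shifts and turns the commanded pose from where the row before left it, along the tool's axes as they then stand; what a row does not reach is not made up. A row lasts 1/12 s, in which the tool goes at most 41.7 mm and 7.16 degrees, less where a joint would pass 70% of its speed; a pose out of reach is approached as far as the arm can. A call with a number of a shift or a turn outside -1 to 1 is refused whole. A call with a gripper value outside its range is refused whole. The fingers move at their own pace and stop on an object; FORCE is the grip in N (left out, the last holds). Time passes only in rows, so rows that do not move let the fingers close. It gives the time, the measured TCP pose, the force, the opening and the grip force at its end, in the units of the state.
- arm.get_obs(): the state, without advancing time (a new reading comes with each control period).
- arm.camera(name): name is "side" or "top"; returns the picture (400x640x3 uint8, red, green, blue); there is no depth.
- arm.camera_params(name): a dict with "vfov" (degrees; the focal length in pixels is half the picture's height over the tangent of half this angle, whatever the lens; pixels are square), "cx", "cy" (the principal point, pixels), "k1" (the pictures are not rectified: a ray, as slopes to the right and down, at radius r is drawn at 1 + k1 r^2 times it, then the intrinsics apply), "cam_to_world" (4x4, takes a point from camera to world coordinates). Camera axes: x right, y down, z forward; pixel columns grow to the right and rows downward; lengths in m; the calibration is good to about 2 mm. A picture is of the moment at which its call begins. camera_params takes no time and is no camera call.
- arm.finish_job(): hands the job in; it is judged then, once.
The state is a dict: "clock": time; "joints": joint angles; "dq": joint speeds; "tau": joint torques, N m; "eef_pos": TCP position; "tcp_rot": TCP orientation; "contact_force": force on the tool from outside, world axes, zero at the start; "ft_torque": the same for the moment, N m; "finger_gap": finger opening in m; "grasp_force": force on a finger pad.
Only numpy, scipy, OpenCV 4.12 (cv2) and the standard library are available. Lean on these libraries where they do the work, as an engineer would, in place of code of your own. Each camera call takes 0.05 s, during which the arm holds its last target. There are 200 camera calls.

TASK

Book in the gauge with the orange rim: pick up the yellow hand-held code reader, hold its black nose about 6 cm from the code tag on that gauge, pointing squarely at the middle of the tag, and keep it steady there for two seconds without touching the gauge. Then stand the reader gently upright, nose down, in the middle of its round black charging pad and let go. Do not read or touch the blue-rimmed gauge, and leave the other things on the bench where they are.

Things in the scene. Friction and masses are not known exactly. Their poses are not given: they have to be found in the camera images.
- reader: yellow hand-held code reader, 126 mm tall, 110 to 230 g, standing nose down. Origin at the centre of its flat nose face; +z runs up the body, so it reads along -z. From the nose: black round hood 52 mm across, 22 mm high; yellow cone narrowing to 30 mm at 44 mm; square grip 30 x 30 mm (sides along x and y) up to 126 mm.
- reader_grip (a point): centre of the reader's square grip, 95 mm from the nose on its axis
- gauge_orange: the gauge to book in: orange-rimmed round dial, 110 mm across, fixed on a dark steel cradle (foot 130 x 110 mm). Origin on the bench, 80 mm below the dial's hub; the foot reaches 55 mm to -x, 75 mm to +x. The dial faces its own -x, tipped back: its normal leans 35 degrees from vertical towards -x. Rim 48 mm (low edge) to 112 mm (top) above the bench.
- gauge_blue: the other gauge, not to be read: blue-rimmed round dial, 110 mm across, fixed on a dark steel cradle (foot 130 x 110 mm). Origin on the bench, 80 mm below the dial's hub; the foot reaches 55 mm to -x, 75 mm to +x. The dial faces its own -x, tipped back: its normal leans 35 degrees from vertical towards -x. Rim 48 mm (low edge) to 112 mm (top) above the bench.
- tag_orange: the white square tag (28 mm) with a black matrix code on the lower half of the orange-rimmed gauge's dial, 66 mm above the bench. Origin at the tag's centre on the dial surface; +z is the dial's outward normal, x points up the slope of the dial (the hub is 24 mm along +x), y lies level.
- tag_blue: the white square tag (28 mm) with a black matrix code on the lower half of the blue-rimmed gauge's dial, 66 mm above the bench. Origin at the tag's centre on the dial surface; +z is the dial's outward normal, x points up the slope of the dial (the hub is 24 mm along +x), y lies level.
- pad: round black charging pad with a thin green ring on top, 104 mm across, 8 mm thick, flat top, fixed to the bench; origin at the centre of its underside
- flux_bottle: white bottle with a red cap, 38 mm across, 100 mm tall, loose; origin at the centre of its underside
- cup: small white plastic cup, 70 mm across, 60 mm tall, loose; origin at the centre of its underside
- bowl: black plastic bowl, 120 mm across, 40 mm tall, loose; origin at the centre of its underside
- screwdriver: screwdriver with an orange handle, lying loose between the gauges; its length is along its x axis
There are look-alikes about, which are no part of the job. Several things have the shape of the reader; the one meant has the colours described above.

How it is judged:
On the way:
1. reader held still 1 s by the gripper, orange gauge's tag 30-95 mm before its nose, tag centre within 13 mm of the reader's axis (in its x and y), reader within 15 degrees of square to the dial (x of tag_orange in the frame of reader between -0.013 and 0.013 m and y of tag_orange in the frame of reader between -0.013 and 0.013 m and z of tag_orange in the frame of reader between -0.095 and -0.03 m and angle between the z axis of reader and the z axis of tag_orange, either way round below 0.262 rad and contact force between the fingers and reader above 1 N and linear speed of reader below 0.02 m/s and angular speed of reader below 0.15 rad/s), for 1 s.
At the end, for the whole second after the job is handed in: the reader stands at rest, upright within 4.5 degrees, nose down flat on the charging pad, its axis within 26 mm of the pad's centre (nose wholly on the pad), released (horizontal distance between reader and pad below 0.026 m and angle between reader's own z axis and vertical below 0.08 rad and z of reader in the frame of pad between 0.004 and 0.012 m and linear speed of reader below 0.02 m/s); the robot touches nothing.
It fails at once if the blue gauge's tag is read: reader held within 30 to 95 mm of it, pointing at it squarely (x of tag_blue in the frame of reader between -0.013 and 0.013 m and y of tag_blue in the frame of reader between -0.013 and 0.013 m and z of tag_blue in the frame of reader between -0.095 and -0.03 m and angle between the z axis of reader and the z axis of tag_blue, either way round below 0.262 rad).
It fails at once if the reader or the robot touches a gauge or its cradle (over 2 N) (contact force between any of reader, the fingers, the arm and gauge_orange above 2 N or contact force between any of reader, the fingers, the arm and gauge_blue above 2 N).
It fails at once if the reader is dropped or knocked: moving faster than 0.45 m/s (a fall of 10 mm) while the fingers do not hold it (contact force between the fingers and reader below 0.1 N and linear speed of reader above 0.45 m/s).
It fails at once if the bottle, cup, bowl or screwdriver is moved more than 30 mm (distance of any of flux_bottle, cup, bowl, screwdriver from where it was at the start of the episode above 0.03 m).
It also fails if it takes over 51 s, if anything falls off the work surface, if the arm or the gripper's body presses on something with over 40 N, if the wrist force passes 120 N, or if a joint passes its speed limit or range.

## Working session

There is one attempt and no reset: what is moved stays moved. The work goes in short steps, Python scripts to look and compute and a shell command to move; the robot and the scene stay as the last step left them, time stands still between calls to the robot, and variables do not carry over. Pictures are saved under pics/ and viewed, at most 10 in all, crops included, and the job is handed in when it is done.

```bash
mkdir -p pics; ls; python3 - <<'E'
from station import arm
import cv2
for n in("side","top"):
    cv2.imwrite(f"pics/{n}0.png",arm.camera(n)[:,:,::-1]); p=arm.camera_params(n); print(n,p)
print(arm.get_obs(),arm.grasp_offset)
E
```

```text
pics
side {'vfov': 56.728192934806806, 'cx': 326.3120934604304, 'cy': 198.447235062514, 'k1': -0.051228540891774435, 'cam_to_world': array([[ 0.99849741, -0.04716368,  0.0279019 ,  0.49190404],
       [-0.05322765, -0.71367484,  0.69845189, -0.69777607],
       [-0.01302868, -0.69888756, -0.71511289,  0.8079014 ],
       [ 0.        ,  0.        ,  0.        ,  1.        ]])}
top {'vfov': 45.44040278974974, 'cx': 320.2693276994837, 'cy': 207.58174374512285, 'k1': -0.14636131108067027, 'cam_to_world': array([[-6.11982371e-04, -9.96060550e-01,  8.86735892e-02,
         4.41075884e-01],
       [-9.99737872e-01,  2.63888162e-03,  2.27425544e-02,
        -2.42726253e-02],
       [-2.28869604e-02, -8.86364273e-02, -9.95801070e-01,
         1.37913770e+00],
       [ 0.00000000e+00,  0.00000000e+00,  0.00000000e+00,
         1.00000000e+00]])}
{'clock': 0.1, 'joints': array([ 1.11390754e+00,  3.59439625e-01,  1.51133341e+00,  5.51620207e-06,
        1.27250621e+00, -1.15113674e-01]), 'dq': array([ 3.91528654e-05, -2.73022504e-03, -2.36901323e-03,  1.43835012e-03,
        1.09798710e-03,  1.34452923e-03]), 'tau': array([ 2.35367770e-04, -5.16354668e+01, -2.71406990e+01,  6.77442877e-02,
        2.77369749e-02,  8.14674024e-06]), 'eef_pos': array([0.20082783, 0.56471994, 0.2218862 ]), 'tcp_rot': array([-2.40437426e-04,  1.70057784e-01,  9.85433731e-01, -8.08296655e-04]), 'contact_force': array([-0.86194164,  0.16550816,  0.25275127]), 'ft_torque': array([-0.03819618, -0.00684204, -0.03884291]), 'grasp_force': 0.0, 'finger_gap': 0.08768907381894983} -0.0187
```

View pics/top0.png

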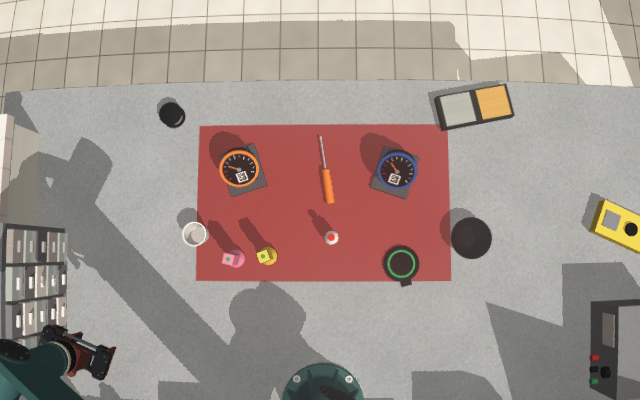

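View pics/side0.png

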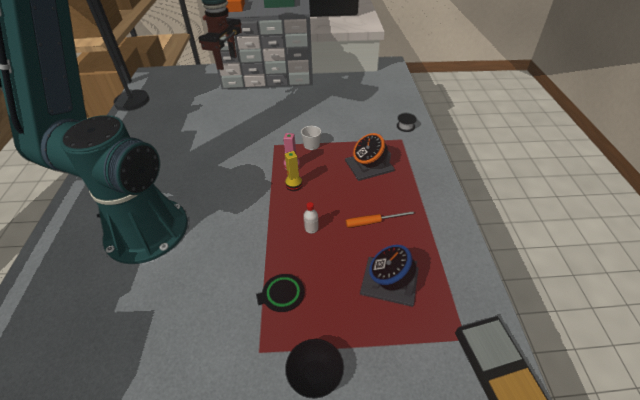

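The top view shows the orange gauge at (239,168) with its tag at (242,177), the yellow reader at (267,256) with a pink decoy beside it at (234,259), the pad at (401,263), the cup at (195,234) and the blue gauge at (397,168). In the side view the reader's nose is at (293,185), the orange tag at (362,152) and the pad at (284,292). Next I'll zoom in on these.

```bash
python3 - <<'E'
import cv2,numpy as np
t=cv2.imread("pics/top0.png");s=cv2.imread("pics/side0.png")
R=lambda a,k:cv2.resize(a,None,fx=k,fy=k,interpolation=cv2.INTER_CUBIC)
a=R(t[140:200,205:275],5); b=R(t[235:285,215:285],5) # 350x300, 350x250
c=R(s[125:185,335:405],5); d=R(s[130:200,270:320],5) #350x300, 250x350
o=np.zeros((600,800,3),np.uint8); o[:300,:350]=a;o[300:550,:350]=b;o[:300,400:750]=c;o[300:600,400:650]=d[50:350]
cv2.imwrite("pics/z.png",o)
E
```

```text
(no output)
```

View pics/z.png

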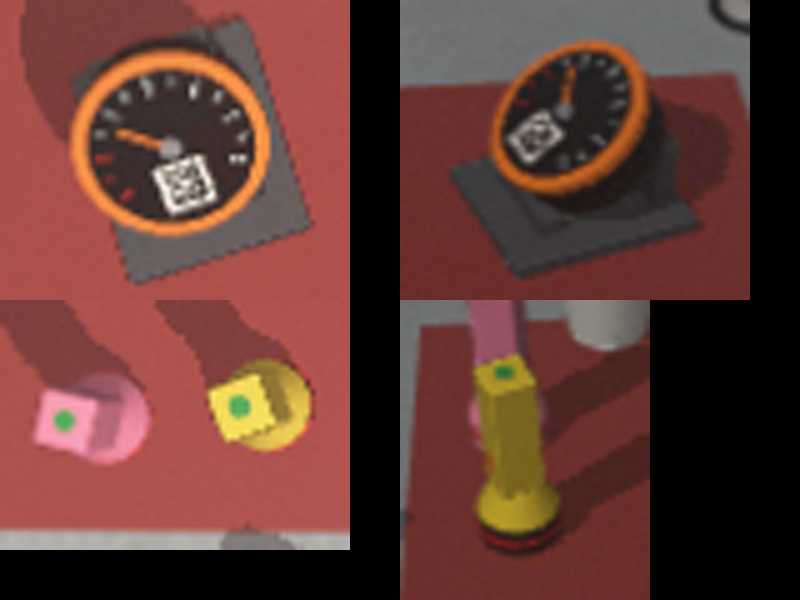

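The crops give the pixels I need: top hub (238.6,169.2), tag (241.6,176.4) and reader top (262.6,255.9). In the side view they are hub (367.6,146.8), tag (361.8,151.8) and reader top (290.6,154). The pad ring I'll find by colour.

```bash
cat > h.py <<'E'
import numpy as np,cv2
from scipy.optimize import least_squares
from scipy.spatial.transform import Rotation as R
from station import arm
P={n:arm.camera_params(n) for n in("side","top")}
def proj(n,X):
    p=P[n];T=np.linalg.inv(p["cam_to_world"]);c=T[:3,:3]@X+T[:3,3];u=c[:2]/c[2]
    f=200/np.tan(np.radians(p["vfov"]/2));return f*u*(1+p["k1"]*(u@u))+[p["cx"],p["cy"]]
def tri(t,s): # triangulate; returns point, residuals px
    r=least_squares(lambda X:np.r_[proj("top",X)-t,proj("side",X)-s],[.5,0,.05]);return r.x,r.fun
def onz(n,px,z):
    return np.r_[least_squares(lambda X:proj(n,np.r_[X,z])-px,[.5,0]).x,z]
def toolrot(o=None):
    o=o or arm.get_obs();return R.from_quat(np.roll(o["tcp_rot"],-1))
E
python3 - <<'E'
from h import *
np.set_printoptions(precision=4,suppress=True)
C=lambda x,y,ox,oy:np.array([ox+x/5-.4,oy+y/5-.4])
print("hub",tri([238.6,169.2],[367.6,146.8]))
print("tag",tri([241.6,176.4],[361.8,151.8]))
print("top",tri([262.6,255.9],[290.6,154.]))
print("rtop z.126",onz("top",[262.6,255.9],.126),onz("side",[290.6,154.],.126))
q=[onz("top",C(x,y,215,235),.126) for x,y in[(208,85),(258,74),(276,128),(226,143)]]
for i in range(4):
    d=q[(i+1)%4]-q[i];print("edge",np.linalg.norm(d),np.degrees(np.arctan2(d[1],d[0]))%90)
f=[onz("top",C(x,y,205,140),.008) for x,y in[(245,17),(312,225),(135,284)]]
g=[onz("side",C(x,y,335,125),.008) for x,y in[(50,172),(120,277),(300,225)]]
for a in(f,g):
  for i in(0,1):
    d=a[i+1]-a[i];print("foot",np.linalg.norm(d),np.degrees(np.arctan2(d[1],d[0])))
print(f,g)
for n in("top","side"):
    h=cv2.cvtColor(cv2.imread(f"pics/{n}0.png"),cv2.COLOR_BGR2HSV)
    m=cv2.inRange(h,(45,90,60),(85,255,255))
    k,l,st,c=cv2.connectedComponentsWithStats(m)
    for i in range(1,k):
        if st[i,4]>40:
            ys,xs=np.where(l==i);e=cv2.fitEllipse(cv2.convexHull(np.c_[xs,ys].astype(np.float32)))
            print(n,e,onz(n,np.array(e[0]),.008))
for nm,t,z in[("bottle",(331,237),.1),("cup",(195,234),.06),("bowl",(471,238),.04),("bluehub",(397,168),.08)]:print(nm,onz("top",np.array(t),z))
E
```

```text
hub (array([0.6637, 0.2319, 0.0816]), array([-0.0072,  0.1409,  0.1594, -0.0188]))
tag (array([0.6455, 0.2258, 0.0672]), array([-0.0086,  0.2075,  0.2341, -0.0272]))
top (array([0.4249, 0.1558, 0.1268]), array([ 0.0205,  0.2752,  0.3053, -0.0306]))
rtop z.126 [0.4256 0.156  0.126 ] [0.4239 0.1567 0.126 ]
edge 0.0271003027055514 12.462187428152646
edge 0.029897379942442966 18.897384471149053
edge 0.027564500844066538 16.783213861087432
edge 0.031923834280694174 17.791404826083138
foot 0.13056652134439287 -161.5802717461282
foot 0.1091461094194578 108.20756262325658
foot 0.11225262795629377 -71.7668631843775
foot 0.12984210750740696 18.801389632560156
[array([0.7546, 0.2033, 0.008 ]), array([0.6307, 0.162 , 0.008 ]), array([0.5966, 0.2657, 0.008 ])] [array([0.5945, 0.265 , 0.008 ]), array([0.6296, 0.1584, 0.008 ]), array([0.7525, 0.2002, 0.008 ])]
top ((400.8912658691406, 263.4251403808594), (27.72846221923828, 27.81854820251465), 116.86676025390625) [ 0.4022 -0.2235  0.008 ]
top ((593.5, 381.0), (7.538788795471191, 8.258329391479492), 90.0) [ 0.0416 -0.808   0.008 ]
side ((278.5705871582031, 2.57011342048645), (7.96454381942749, 36.765289306640625), 88.73585510253906) [0.3085 1.879  0.008 ]
side ((282.65228271484375, 291.3848571777344), (29.12718963623047, 33.28247833251953), 70.38683319091797) [ 0.4001 -0.2257  0.008 ]
bottle [ 0.4759 -0.0237  0.1   ]
cup [0.485  0.3576 0.06  ]
bowl [ 0.473  -0.4193  0.04  ]
bluehub [ 0.6657 -0.2061  0.08  ]
```

Both cameras agree. The gauge yaw is about 18.4°, the tag is at (0.6455, 0.2258, 0.066), the reader at (0.425, 0.156) with yaw about 16.5°, and the pad at (0.401, -0.2245). I'll turn the tool so the fingers close along 16.5°, which keeps them clear of the pink decoy, then move over the reader.

```bash
python3 -m pendant '[[[0,0,0,0,0,0.1125,1],[0,0,0,0,0,0.1125,1],[0,0,0,0,0,0.1125,1],[0,0,0,0,0,0.1125,1],[0,0,0,0,0,0.1125,1],[0,0,0,0,0,0.1125,1],[0,0,0,0,0,0.1125,1],[0,0,0,0,0,0.1125,1],[-0.9,0.2,0,0,0,0,1],[-0.9,0.2,0,0,0,0,1],[-0.9,0.2,0,0,0,0,1],[-0.9,0.2,0,0,0,0,1],[-0.9,0.2,0,0,0,0,1],[-0.9,0.2,0,0,0,0,1],[-0.9,0.2,0,0,0,0,1],[-0.9,0.2,0,0,0,0,1],[-0.9,0.2,0,0,0,0,1],[-0.9,0.2,0,0,0,0,1],[-0.9,0.2,0,0,0,0,1],[-0.9,0.2,0,0,0,0,1]]]' && python3 -m pendant '[[[-0.9,0.2,0,0,0,0,1],[-0.9,0.2,0,0,0,0,1],[-0.9,0.2,0,0,0,0,1],[-0.9,0.2,0,0,0,0,1],[-0.9,0.2,0,0,0,0,1],[-0.9,0.2,0,0,0,0,1],[-0.9,0.2,0,0,0,0,1],[-0.9,0.2,0,0,0,0,1],[-0.9,0.2,0,0,0,0,1],[-0.9,0.2,0,0,0,0,1],[-0.9,0.2,0,0,0,0,1],[-0.6,0.1,0,0,0,0,1],[0,0,0,0,0,0,1],[0,0,0,0,0,0,1]]]'
cat >> h.py <<'E'
def go(p,Rt):
    "remaining shift (20 mm units, tool axes now) and turn (60 deg units, tool axes) to pose"
    o=arm.get_obs();r=toolrot(o)
    print("t",o["clock"],"pos",o["eef_pos"].round(4),"gap",round(o["finger_gap"],4),"F",round(o["grasp_force"],1),"cf",o["contact_force"].round(1))
    print("shift",(r.inv().apply(np.array(p)-o["eef_pos"])/.02).round(2),"turn",((r.inv()*Rt).as_rotvec()/np.radians(60)).round(3))
def down(yaw): # tool y at yaw deg, pointing down
    a=np.radians(yaw);y=np.array([np.cos(a),np.sin(a),0]);z=np.array([0,0,-1.]);return R.from_matrix(np.c_[np.cross(y,z),y,z])
PS=np.radians(18.4);N=np.array([-np.sin(np.radians(35))*np.cos(PS),-np.sin(np.radians(35))*np.sin(PS),np.cos(np.radians(35))])
TAG=np.array([.6455,.2258,.066]);RD=np.array([.425,.156,.0763]);PAD=np.array([.401,-.2245,.0843])
E
python3 -c "
from h import *
go(RD,down(16.5))
cv2.imwrite('pics/a.png',np.hstack([cv2.resize(arm.camera('top')[200:300,200:320,::-1],None,fx=3.3,fy=3.3),cv2.resize(arm.camera('side')[80:180,230:350,::-1],None,fx=3.3,fy=3.3)]))"
```

```text
clock: 1.77
eef_pos: [0.3083, 0.3706, 0.2223]
tcp_rot: [-0.0, 0.599, 0.801, -0.0]
contact_force: [0.7, 0.3, 0.4]
finger_gap: 0.0881
grasp_force: 0.0
clock: 2.93
eef_pos: [0.4115, 0.183, 0.2224]
tcp_rot: [-0.0, 0.6, 0.8, -0.0]
contact_force: [-0.6, -0.1, 0.8]
finger_gap: 0.0879
grasp_force: 0.0
t 2.9333 pos [0.4115 0.183  0.2224] gap 0.0879 F 0.0 cf [-0.6 -0.1  0.8]
shift [-1.49  0.28  7.31] turn [-0.001 -0.    -0.003]
```

View pics/a.png

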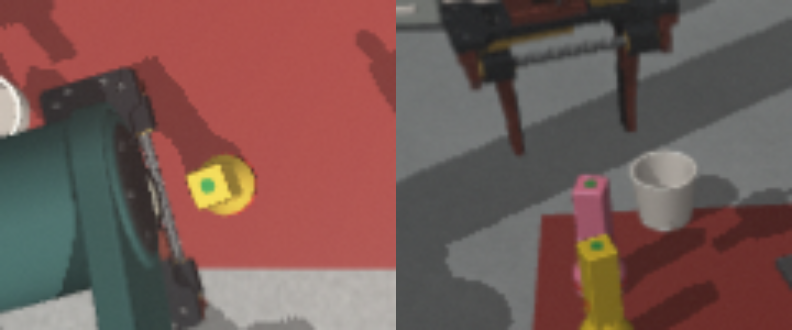

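The reader is still standing and the open fingers lie along its sides, aligned with it and still short of it sideways. I'll close the last 30 mm sideways, go down, then grip.

```bash
python3 -m pendant '[[[-0.75,0.14,0,0,0,0,1],[-0.74,0.14,0,0,0,0,1],[0,0,0,0,0,0,1],[0,0,0.8,0,0,0,1],[0,0,0.8,0,0,0,1],[0,0,0.8,0,0,0,1],[0,0,0.8,0,0,0,1],[0,0,0.8,0,0,0,1],[0,0,0.8,0,0,0,1],[0,0,0.8,0,0,0,1],[0,0,0.8,0,0,0,1],[0,0,0.5,0,0,0,1],[0,0,0.4,0,0,0,1],[0,0,0,0,0,0,1],[0,0,0,0,0,0,1]]]'
python3 -c "
from h import *
go(RD,down(16.5))
cv2.imwrite('pics/b.png',np.hstack([cv2.resize(arm.camera('top')[200:300,200:320,::-1],None,fx=3.3,fy=3.3),cv2.resize(arm.camera('side')[110:210,230:350,::-1],None,fx=3.3,fy=3.3)]))"
```

```text
clock: 4.28
eef_pos: [0.4251, 0.1567, 0.0766]
tcp_rot: [-0.0, 0.599, 0.801, -0.0]
contact_force: [-0.5, -0.5, -0.0]
finger_gap: 0.0876
grasp_force: 0.0
t 4.2833 pos [0.4251 0.1567 0.0766] gap 0.0876 F 0.0 cf [-0.5 -0.5 -0. ]
shift [-0.03 -0.01  0.01] turn [-0.001 -0.    -0.001]
```

View pics/b.png

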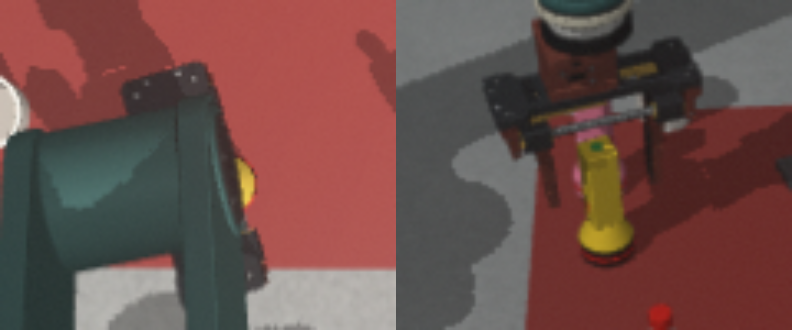

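The fingers straddle the grip: the midpoint of the tips (601,197) lies on the reader's axis at the right height. Closing with 30 N, then lifting.

```bash
python3 -m pendant '[[[0,0,0,0,0,0,0.6],[0,0,0,0,0,0,0.5],[0,0,0,0,0,0,0.4],[0,0,0,0,0,0,0.3],[0,0,0,0,0,0,0.2],[0,0,0,0,0,0,0.1],[0,0,0,0,0,0,0],[0,0,0,0,0,0,0],[0,0,0,0,0,0,0],[0,0,0,0,0,0,0]]]' 30 && python3 -m pendant '[[[0,0,-0.2,0,0,0,0],[0,0,-0.4,0,0,0,0],[0,0,-0.8,0,0,0,0],[0,0,-0.8,0,0,0,0],[0,0,-0.8,0,0,0,0],[0,0,-0.8,0,0,0,0],[0,0,-0.8,0,0,0,0],[0,0,-0.8,0,0,0,0],[0,0,-0.8,0,0,0,0],[0,0,-0.4,0,0,0,0],[0,0,0,0,0,0,0],[0,0,0,0,0,0,0]]]'
python3 -c "
from h import *
y=np.array([np.cos(PS),np.sin(PS),0]);z=-N
y=y-z*(y@z);y/=np.linalg.norm(y)
T=R.from_matrix(np.c_[np.cross(y,z),y,z])
go(TAG+N*(.06+.0763),T)
r=toolrot();print('after turn shift',(T.inv().apply(TAG+N*.1363-arm.get_obs()['eef_pos'])/.02).round(2))
cv2.imwrite('pics/c.png',np.hstack([cv2.resize(arm.camera('top')[200:300,200:320,::-1],None,fx=3.3,fy=3.3),cv2.resize(arm.camera('side')[90:190,230:350,::-1],None,fx=3.3,fy=3.3)]))"
```

```text
clock: 5.22
eef_pos: [0.4252, 0.1561, 0.0766]
tcp_rot: [-0.0, 0.599, 0.801, -0.0]
contact_force: [-0.7, 0.3, 0.6]
finger_gap: 0.0303
grasp_force: 29.5
clock: 6.22
eef_pos: [0.4255, 0.1562, 0.2089]
tcp_rot: [0.0, 0.599, 0.801, 0.0]
contact_force: [0.4, 1.0, -3.3]
finger_gap: 0.0302
grasp_force: 29.5
t 6.2167 pos [0.4255 0.1562 0.2089] gap 0.0302 F 29.5 cf [ 0.4  1.  -3.3]
shift [0.09 7.63 1.57] turn [-0.583  0.01  -0.032]
after turn shift [-0.17  5.35  5.65]
```

View pics/c.png

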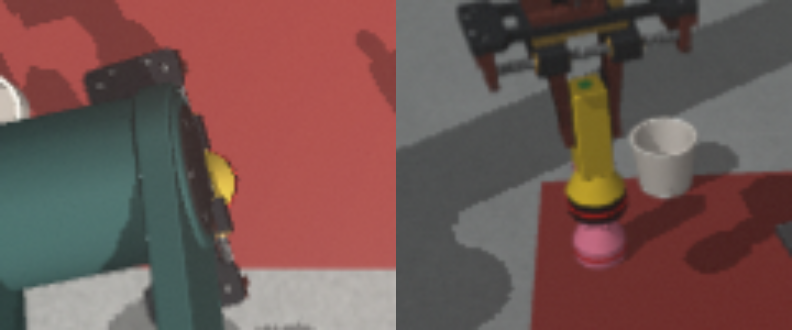

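The reader is gripped cleanly, with a gap of 30.2 mm, and hangs vertically above the bench. Now I'll tilt 35° and approach the tag along its normal.

```bash
python3 -m pendant '[[[0,0,0,-0.0583,0.001,-0.003,0],[0,0,0,-0.0583,0.001,-0.003,0],[0,0,0,-0.0583,0.001,-0.003,0],[0,0,0,-0.0583,0.001,-0.003,0],[0,0,0,-0.0583,0.001,-0.003,0],[0,0,0,-0.0583,0.001,-0.003,0],[0,0,0,-0.0583,0.001,-0.003,0],[0,0,0,-0.0583,0.001,-0.003,0],[0,0,0,-0.0583,0.001,-0.003,0],[0,0,0,-0.0583,0.001,-0.003,0],[0,0,0,0,0,0,0]]]' && python3 -m pendant '[[[-0.02,0.6,0.2,0,0,0,0],[-0.02,0.6,0.2,0,0,0,0],[-0.02,0.6,0.2,0,0,0,0],[-0.02,0.6,0.2,0,0,0,0],[-0.02,0.6,0.2,0,0,0,0],[-0.02,0.6,0.2,0,0,0,0],[-0.02,0.6,0.3,0,0,0,0],[-0.02,0.6,0.4,0,0,0,0],[-0.02,0.5,0.5,0,0,0,0],[0,0,0.6,0,0,0,0],[0,0,0.6,0,0,0,0],[0,0,0.5,0,0,0,0],[0,0,0.4,0,0,0,0],[0,0,0.3,0,0,0,0],[0,0,0.2,0,0,0,0],[0,0,0,0,0,0,0],[0,0,0,0,0,0,0]]]'
cat >> h.py <<'E'
y=np.array([np.cos(PS),np.sin(PS),0]);z=-N
y=y-z*(y@z);y/=np.linalg.norm(y)
TR=R.from_matrix(np.c_[np.cross(y,z),y,z])
E
python3 -c "
from h import *
go(TAG+N*(.06+.0763),TR)
cv2.imwrite('pics/d.png',np.hstack([cv2.resize(arm.camera('top')[120:250,190:310,::-1],None,fx=3.3,fy=3.3),cv2.resize(arm.camera('side')[80:210,290:410,::-1],None,fx=3.3,fy=3.3)]))"
```

```text
clock: 7.23
eef_pos: [0.4206, 0.1557, 0.2051]
tcp_rot: [0.174, 0.56, 0.773, 0.242]
contact_force: [-0.8, -0.9, -2.8]
finger_gap: 0.0302
grasp_force: 29.5
clock: 8.65
eef_pos: [0.5633, 0.198, 0.1873]
tcp_rot: [0.176, 0.559, 0.773, 0.244]
contact_force: [0.2, 1.3, -2.2]
finger_gap: 0.0306
grasp_force: 29.5
t 8.65 pos [0.5633 0.198  0.1873] gap 0.0306 F 29.5 cf [ 0.2  1.3 -2.2]
shift [0.02 0.07 0.64] turn [-0.001  0.001 -0.002]
```

View pics/d.png

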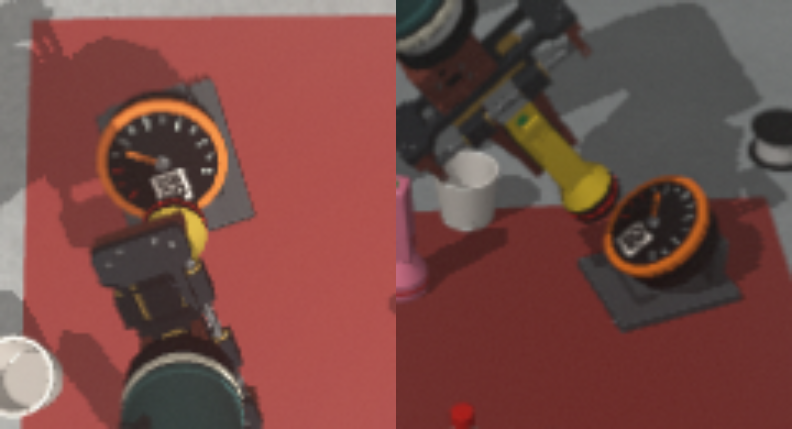

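The reader points at the tag from about 73 mm with nothing touching, and its green top dot is at side pixel (328.7,116.6). I'll compare that dot with where the TCP says it should be.

```bash
python3 -c "
from h import *
o=arm.get_obs();r=toolrot(o);d=r.apply([0,0,1]);p=o['eef_pos']
print('dot',proj('side',p-d*.0497),'nose',proj('side',p+d*.0763),proj('top',p+d*.0763))
print('px/mm along slope',proj('side',p-d*.0497+r.apply([0,.01,0]))-proj('side',p-d*.0497))"
python3 -m pendant '[[[0,0.03,0.2,0,0,0,0],[0,0.02,0.2,0,0,0,0],[0,0.02,0.15,0,0,0,0],[0,0,0.08,0,0,0,0],[0,0,0,0,0,0,0],[0,0,0,0,0,0,0],[0,0,0,0,0,0,0],[0,0,0,0,0,0,0],[0,0,0,0,0,0,0],[0,0,0,0,0,0,0],[0,0,0,0,0,0,0],[0,0,0,0,0,0,0],[0,0,0,0,0,0,0],[0,0,0,0,0,0,0],[0,0,0,0,0,0,0],[0,0,0,0,0,0,0],[0,0,0,0,0,0,0],[0,0,0,0,0,0,0],[0,0,0,0,0,0,0],[0,0,0,0,0,0,0]]]'; python3 -m pendant '[[[0,0,0,0,0,0,0],[0,0,0,0,0,0,0],[0,0,0,0,0,0,0],[0,0,0,0,0,0,0],[0,0,0,0,0,0,0],[0,0,0,0,0,0,0],[0,0,0,0,0,0,0],[0,0,0,0,0,0,0],[0,0,0,0,0,0,0],[0,0,0,0,0,0,0],[0,0,0,0,0,0,0],[0,0,0,0,0,0,0],[0,0,0,0,0,0,0],[0,0,0,0,0,0,0]]]'
python3 -c "
from h import *
go(TAG+N*(.06+.0763),TR); print(arm.get_obs()['dq'])
s=arm.camera('side');o=arm.get_obs();r=toolrot(o);d=r.apply([0,0,1]);p=o['eef_pos']
print(proj('side',p-d*.0497))
im=cv2.resize(s[100:180,290:400,::-1],None,fx=7,fy=7,interpolation=cv2.INTER_CUBIC)
for c,q in(((255,0,255),p-d*.0497),((0,255,255),p+d*.0763),((255,255,0),TAG)):
    u=proj('side',q);cv2.circle(im,tuple(int(v) for v in ((u-[290,100]+.5)*7)),5,c,1)
cv2.imwrite('pics/e.png',im)"
```

```text
dot [327.99647201 116.29911746] nose [350.39839285 140.19986333] [242.50986236 188.28049524]
px/mm along slope [ 2.70591111 -2.37397769]
clock: 10.42
eef_pos: [0.5714, 0.2007, 0.1779]
tcp_rot: [0.176, 0.559, 0.773, 0.244]
contact_force: [1.1, -0.1, -2.8]
finger_gap: 0.03
grasp_force: 29.5
clock: 11.58
eef_pos: [0.5714, 0.2006, 0.178]
tcp_rot: [0.176, 0.559, 0.773, 0.244]
contact_force: [-0.4, -0.9, -1.3]
finger_gap: 0.03
grasp_force: 29.5
t 11.5833 pos [0.5714 0.2006 0.178 ] gap 0.03 F 29.5 cf [-0.4 -0.9 -1.3]
shift [ 0.03 -0.01  0.01] turn [-0.     0.001 -0.002]
[ 0.00103751  0.00195878  0.00063036  0.00022152 -0.00233951 -0.00016662]
[330.82599846 118.63704129]
```

View pics/e.png

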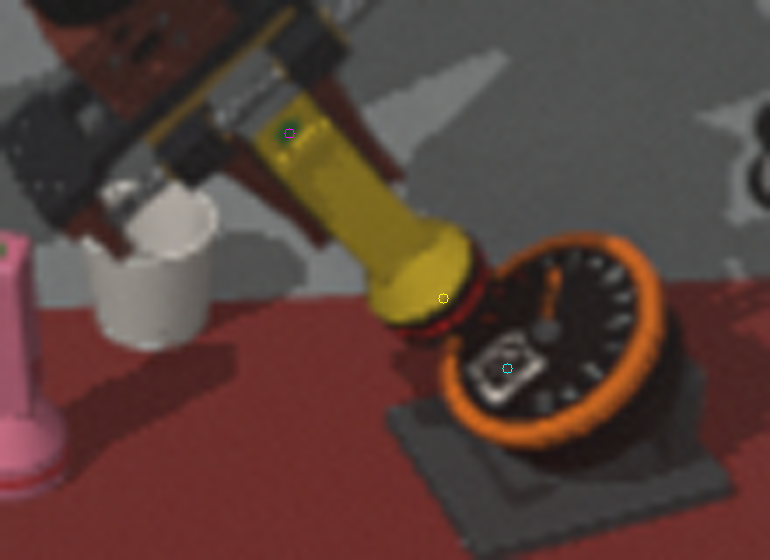

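The overlay marks fall on the green dot (289,133), the nose and the tag centre (507,368). The reader has been held steady for over 2 s at about 60 mm, square and clear of the gauge. Now I'll back off, straighten up and carry it high towards the pad.

```bash
python3 -m pendant '[[[0,0,-0.2,0,0,0,0],[0,0,-0.4,0,0,0,0],[0,0,-0.8,0,0,0,0],[0,0,-0.9,0,0,0,0],[0,0,-0.9,0,0,0,0],[0,0,-0.9,0,0,0,0],[0,0,-0.9,0,0,0,0],[0,0,-0.6,0,0,0,0],[0,0,-0.4,0,0,0,0],[0,0,0,0.0583,0,0,0],[0,0,0,0.0583,0,0,0],[0,0,0,0.0583,0,0,0],[0,0,0,0.0583,0,0,0],[0,0,0,0.0583,0,0,0],[0,0,0,0.0583,0,0,0],[0,0,0,0.0583,0,0,0],[0,0,0,0.0583,0,0,0],[0,0,0,0.0583,0,0,0],[0,0,0,0.0583,0,0,0]]]' && python3 -m pendant '[[[0,0,0,0,0,0,0],[-0.3,-0.2,0,0,0,0,0],[-0.6,-0.4,0,0,0,0,0],[-0.9,-0.6,0,0,0,0,0],[-0.9,-0.6,0,0,0,0,0],[-0.9,-0.6,0,0,0,0,0],[-0.9,-0.6,0,0,0,0,0],[-0.9,-0.6,0,0,0,0,0],[-0.9,-0.6,0,0,0,0,0],[-0.9,-0.6,0,0,0,0,0],[-0.9,-0.6,0,0,0,0,0],[-0.9,-0.6,0,0,0,0,0],[-0.9,-0.6,0,0,0,0,0],[-0.9,-0.6,0,0,0,0,0],[-0.9,-0.6,0,0,0,0,0],[-0.9,-0.6,0,0,0,0,0],[-0.9,-0.6,0,0,0,0,0],[-0.6,-0.4,0,0,0,0,0],[-0.3,-0.2,0,0,0,0,0],[0,0,0,0,0,0,0]]]'; python3 -c "
from h import *
go(PAD,down(18.4))"
```

```text
clock: 13.22
eef_pos: [0.5064, 0.1789, 0.2768]
tcp_rot: [-0.0, 0.586, 0.81, -0.001]
contact_force: [0.6, 0.3, -2.2]
finger_gap: 0.0299
grasp_force: 29.5
clock: 14.88
eef_pos: [0.4125, -0.1559, 0.2763]
tcp_rot: [0.0, 0.587, 0.81, -0.0]
contact_force: [-0.2, -1.4, -2.3]
finger_gap: 0.0302
grasp_force: 29.5
t 14.8833 pos [ 0.4125 -0.1559  0.2763] gap 0.0302 F 29.5 cf [-0.2 -1.4 -2.3]
shift [-3.08 -1.62  9.6 ] turn [ 0.     0.001 -0.004]
```

```bash
python3 -m pendant '[[[-0.6,-0.32,0,0,0,0,0],[-0.8,-0.42,0,0,0,0,0],[-0.8,-0.42,0,0,0,0,0],[-0.6,-0.32,0,0,0,0,0],[-0.28,-0.14,0,0,0,0,0],[0,0,0.5,0,0,0,0],[0,0,0.8,0,0,0,0],[0,0,0.8,0,0,0,0],[0,0,0.8,0,0,0,0],[0,0,0.8,0,0,0,0],[0,0,0.8,0,0,0,0],[0,0,0.8,0,0,0,0],[0,0,0.8,0,0,0,0],[0,0,0.8,0,0,0,0],[0,0,0.8,0,0,0,0],[0,0,0.6,0,0,0,0],[0,0,0.4,0,0,0,0],[0,0,0,0,0,0,0],[0,0,0,0,0,0,0]]]'; python3 -c "
from h import *
go(PAD,down(18.4))
p=arm.get_obs()['eef_pos'];cs=[]
for n,(x,y) in(('top',(345,215)),('side',(230,215))):
    im=cv2.resize(arm.camera(n)[y:y+110,x:x+110,::-1],None,fx=3.6,fy=3.6,interpolation=cv2.INTER_CUBIC)
    for c,q in(((0,255,255),p-[0,0,.0763]),((255,255,0),PAD*[1,1,0]+[0,0,.008])):
        cv2.circle(im,tuple(int(v) for v in ((proj(n,q)-[x,y]+.5)*3.6)),4,c,1)
    cs.append(im)
cv2.imwrite('pics/f.png',np.hstack(cs))"
```

```text
clock: 16.47
eef_pos: [0.4024, -0.2223, 0.1018]
tcp_rot: [-0.001, 0.586, 0.811, 0.0]
contact_force: [0.2, 0.6, -2.3]
finger_gap: 0.0302
grasp_force: 29.5
t 16.4667 pos [ 0.4024 -0.2223  0.1018] gap 0.0302 F 29.5 cf [ 0.2  0.6 -2.3]
shift [-0.08 -0.1   0.88] turn [-0.    -0.002 -0.001]
```

View pics/f.png

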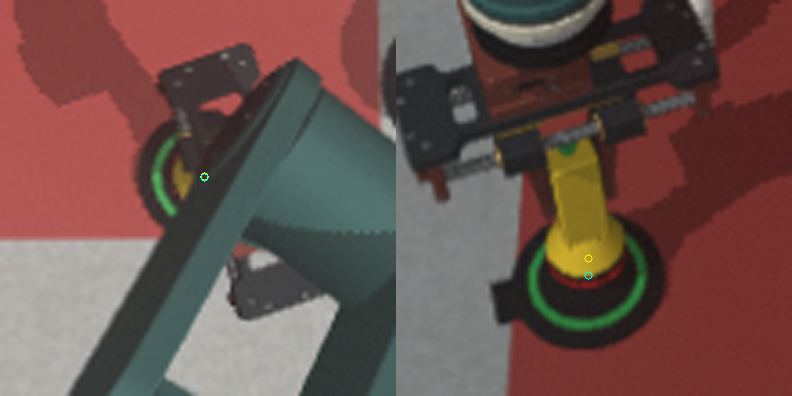

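The reader hangs upright and centred over the pad, about 18 mm up (side view: nose near (588,268), ring centred at about (588,275)). I'll lower it slowly and watch the force.

```bash
python3 -m pendant '[[[-0.04,-0.05,0.2,0,0,0,0],[-0.04,-0.05,0.2,0,0,0,0],[0,0,0.15,0,0,0,0],[0,0,0.1,0,0,0,0],[0,0,0.05,0,0,0,0],[0,0,0.05,0,0,0,0],[0,0,0.04,0,0,0,0],[0,0,0.03,0,0,0,0],[0,0,0,0,0,0,0],[0,0,0,0,0,0,0],[0,0,0,0,0,0,0]]]'; python3 -c "
from h import *
go(PAD,down(18.4))"
```

```text
clock: 17.48
eef_pos: [0.4014, -0.2254, 0.0858]
tcp_rot: [-0.0, 0.586, 0.81, 0.0]
contact_force: [-0.8, -0.1, -3.2]
finger_gap: 0.0302
grasp_force: 29.5
t 17.4833 pos [ 0.4014 -0.2254  0.0858] gap 0.0302 F 29.5 cf [-0.8 -0.1 -3.2]
shift [ 0.05 -0.    0.07] turn [ 0.    -0.    -0.002]
```

```bash
python3 -m pendant '[[[0,0,0.02,0,0,0,0],[0,0,0.02,0,0,0,0],[0,0,0.02,0,0,0,0],[0,0,0.01,0,0,0,0],[0,0,0,0,0,0,0],[0,0,0,0,0,0,0]]]'; python3 -m pendant '[[[0,0,0.01,0,0,0,0],[0,0,0.01,0,0,0,0],[0,0,0,0,0,0,0],[0,0,0,0,0,0,0]]]'
```

```text
clock: 17.98
eef_pos: [0.4014, -0.2255, 0.0845]
tcp_rot: [-0.0, 0.586, 0.81, 0.0]
contact_force: [-1.2, 0.4, 1.7]
finger_gap: 0.0305
grasp_force: 29.5
clock: 18.32
eef_pos: [0.4014, -0.2256, 0.0845]
tcp_rot: [0.0, 0.586, 0.81, 0.0]
contact_force: [-1.8, -1.0, 8.2]
finger_gap: 0.0298
grasp_force: 29.5
```

The force has swung from -3 to +8 N, so the reader is resting on the pad. Release and retreat straight up.

```bash
python3 -m pendant '[[[0,0,-0.015,0,0,0,0],[0,0,0,0,0,0,0.4],[0,0,0,0,0,0,0.5],[0,0,0,0,0,0,0.7],[0,0,0,0,0,0,0.9],[0,0,0,0,0,0,1],[0,0,0,0,0,0,1],[0,0,0,0,0,0,1],[0,0,0,0,0,0,1],[0,0,0,0,0,0,1],[0,0,0,0,0,0,1]]]' && python3 -m pendant '[[[0,0,-0.2,0,0,0,1],[0,0,-0.4,0,0,0,1],[0,0,-0.7,0,0,0,1],[0,0,-0.8,0,0,0,1],[0,0,-0.8,0,0,0,1],[0,0,-0.8,0,0,0,1],[0,0,-0.8,0,0,0,1],[0,0,-0.8,0,0,0,1],[0,0,-0.8,0,0,0,1],[0,0,-0.6,0,0,0,1],[0,0,-0.3,0,0,0,1],[0,0,0,0,0,0,1],[0,0,0,0,0,0,1],[0,0,0,0,0,0,1]]]'; python3 -c "
from h import *
cs=[]
for n,(x,y) in(('top',(345,215)),('side',(230,215))):
    cs.append(cv2.resize(arm.camera(n)[y:y+110,x:x+110,::-1],None,fx=3.6,fy=3.6,interpolation=cv2.INTER_CUBIC))
cv2.imwrite('pics/g.png',np.hstack(cs))"
```

```text
clock: 19.23
eef_pos: [0.4013, -0.2254, 0.0842]
tcp_rot: [-0.0, 0.586, 0.81, 0.0]
contact_force: [-0.0, 0.0, -0.1]
finger_gap: 0.0872
grasp_force: 0.0
clock: 20.4
eef_pos: [0.4008, -0.2251, 0.2236]
tcp_rot: [-0.001, 0.586, 0.81, 0.0]
contact_force: [0.0, 0.1, -0.0]
finger_gap: 0.088
grasp_force: 0.0
```

View pics/g.png

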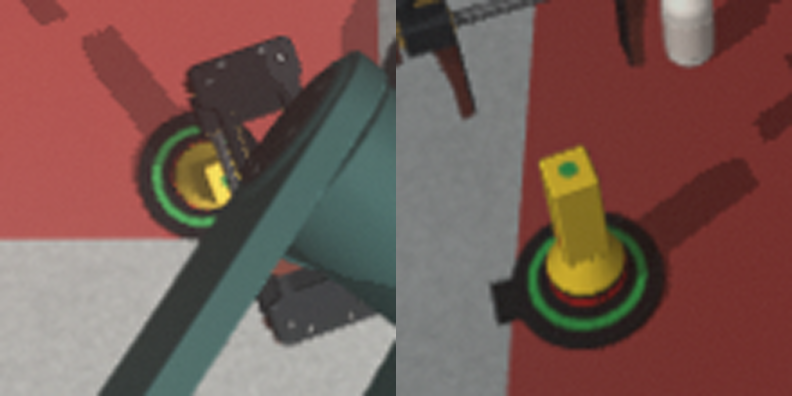

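The reader stands upright inside the green ring, released, and the gripper is clear above it. Handing in.

```bash
python3 -c "
from station import arm
print(arm.finish_job())"
```

```text
the job is handed in; nothing more can be done
None
```

The job is handed in (no verdict came back): the reader was held square to the orange gauge's tag at about 60 mm for over 2 s, and it now stands upright and released in the middle of its charging pad, after about 20 s on the robot's clock.

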